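# Balance the centrifuge rotor

## Task

This six-place centrifuge rotor is loaded out of balance: rearrange its tubes so that every tube has its twin, the tube of the same shape, directly opposite across the hub, parking a tube in the wide bore of the aluminium block on the way. At the end all six tubes must stand upright in the rotor, each fully home in a sleeve of its own; never tip a tube over, and leave the brown bottle and the marker pen where they are.

Things in the scene. Friction and masses are not known exactly. Their poses are not given: they have to be found in the camera images.
- wide_1: tall tube, 116 mm high, with a wide flat ribbed lid, 40 mm across; off-white body, grey lid, one of two twins. Lid: the top 20 mm, grip it from above. Body 29 mm across, lowest 16 mm a cone down to a flat tip 10 mm across. 50 to 100 g. Origin: centre of the tip; z up the tube
- knob_1: middle tube, 104 mm high to the flat top of its ribbed lid, 34 mm across, on which stands a round knob 16 mm across, 14 mm high; off-white body, grey lid, one of two twins. Lid: the top 20 mm, grip it from above. Body 29 mm across, lowest 16 mm a cone down to a flat tip 10 mm across. 50 to 100 g. Origin: centre of the tip; z up the tube
- knob_2: middle tube, 104 mm high to the flat top of its ribbed lid, 34 mm across, on which stands a round knob 16 mm across, 14 mm high; off-white body, grey lid, one of two twins. Lid: the top 20 mm, grip it from above. Body 29 mm across, lowest 16 mm a cone down to a flat tip 10 mm across. 50 to 100 g. Origin: centre of the tip; z up the tube
- slim_1: short tube, 92 mm high, with a slim dished lid, 29 mm across like the body, its centre sunk 8 mm inside a rim; off-white body, grey lid, one of two twins. Lid: the top 20 mm, grip it from above. Body 29 mm across, lowest 16 mm a cone down to a flat tip 10 mm across. 50 to 100 g. Origin: centre of the tip; z up the tube
- slim_2: short tube, 92 mm high, with a slim dished lid, 29 mm across like the body, its centre sunk 8 mm inside a rim; off-white body, grey lid, one of two twins. Lid: the top 20 mm, grip it from above. Body 29 mm across, lowest 16 mm a cone down to a flat tip 10 mm across. 50 to 100 g. Origin: centre of the tip; z up the tube
- wide_2: tall tube, 116 mm high, with a wide flat ribbed lid, 40 mm across; off-white body, grey lid, one of two twins. Lid: the top 20 mm, grip it from above. Body 29 mm across, lowest 16 mm a cone down to a flat tip 10 mm across. 50 to 100 g. Origin: centre of the tip; z up the tube
- rotor: aluminium rotor, 171 mm across, fixed. Six open sleeves, centres 65 mm from the hub axis, at 0, 60 .. 300 deg from its +x axis; each holds a tube at the start, none with its twin across the hub. Sleeve: 33 mm wide inside (mouth 37, rim outside 42), rim at z 74 mm, floor at z 18 mm where a seated tube's tip stands. Hub knob 28 mm across, top z 85. Origin: hub axis on the worktop, z up
- park_bore (a point): mouth centre of the one wide bore (33 mm, upright, 56 mm deep, empty at the start) in the fixed aluminium block, 64 x 112 x 64 mm, that stands on the worktop; mouth 64 mm above the worktop. The block's four other bores are only 17 mm wide, 40 and 64 mm off along the point's +y axis
- amber_vial: bystander: brown bottle with a black cap, 43 mm across, 66 mm high, standing on the worktop; origin at the centre of its underside
- pen: bystander: white marker pen with a black cap, 130 mm long, 12 mm thick, lying on the worktop near its front edge; origin under its middle, long axis y
Things that resemble listed ones, but are neither listed nor needed, are in the scene too. Leave any turquoise look-alike of the wide_1 alone.

How it is judged:
On the way:
1. a tube stands fully down in the wide bore of the block (((horizontal distance between wide_1 and park_bore below 0.01 m and z of wide_1 in the frame of park_bore below -0.045 m and angle between wide_1's own z axis and vertical below 0.2 rad) or (horizontal distance between knob_1 and park_bore below 0.01 m and z of knob_1 in the frame of park_bore below -0.045 m and angle between knob_1's own z axis and vertical below 0.2 rad) or (horizontal distance between knob_2 and park_bore below 0.01 m and z of knob_2 in the frame of park_bore below -0.045 m and angle between knob_2's own z axis and vertical below 0.2 rad) or (horizontal distance between slim_1 and park_bore below 0.01 m and z of slim_1 in the frame of park_bore below -0.045 m and angle between slim_1's own z axis and vertical below 0.2 rad) or (horizontal distance between slim_2 and park_bore below 0.01 m and z of slim_2 in the frame of park_bore below -0.045 m and angle between slim_2's own z axis and vertical below 0.2 rad) or (horizontal distance between wide_2 and park_bore below 0.01 m and z of wide_2 in the frame of park_bore below -0.045 m and angle between wide_2's own z axis and vertical below 0.2 rad))), for 0.2 s.
At the end, for the whole second after the job is handed in: All six tubes are in the rotor's sleeves, tip within 6 mm of the sleeve floor's height, 55 to 75 mm from the hub's axis, leaning less than 0.17 rad and at rest (under 0.02 m/s), and the tips of each pair of like tubes are more than 121 mm apart, which only opposite sleeves allow (z of wide_1 in the frame of rotor between 0.012 and 0.024 m and horizontal distance between wide_1 and rotor between 0.055 and 0.075 m and angle between each of wide_1, knob_1, knob_2, slim_1, slim_2, wide_2's own z axis and vertical below 0.17 rad and linear speed of each of wide_1, knob_1, knob_2, slim_1, slim_2, wide_2 below 0.02 m/s and z of knob_1 in the frame of rotor between 0.012 and 0.024 m and horizontal distance between knob_1 and rotor between 0.055 and 0.075 m and z of knob_2 in the frame of rotor between 0.012 and 0.024 m and horizontal distance between knob_2 and rotor between 0.055 and 0.075 m and z of slim_1 in the frame of rotor between 0.012 and 0.024 m and horizontal distance between slim_1 and rotor between 0.055 and 0.075 m and z of slim_2 in the frame of rotor between 0.012 and 0.024 m and horizontal distance between slim_2 and rotor between 0.055 and 0.075 m and z of wide_2 in the frame of rotor between 0.012 and 0.024 m and horizontal distance between wide_2 and rotor between 0.055 and 0.075 m and horizontal distance between wide_1 and wide_2 above 0.121 m and horizontal distance between knob_1 and knob_2 above 0.121 m and horizontal distance between slim_1 and slim_2 above 0.121 m); the robot touches nothing.
It fails at once if a tube is tipped over (leans more than 0.7 rad) (angle between any of wide_1, knob_1, knob_2, slim_1, slim_2, wide_2's own z axis and vertical above 0.7 rad).
It fails at once if the brown bottle or the marker pen is moved by more than 30 mm, or the bottle tipped (distance of any of amber_vial, pen from where it was at the start of the episode above 0.03 m or angle between amber_vial's own z axis and vertical above 0.5 rad).
It also fails if it takes over 109 s, if anything falls off the work surface, if the arm or the gripper's body presses on something with over 40 N, if the wrist force passes 120 N, or if a joint passes its speed limit or range.

## Robot

A 7-joint arm with a two-finger parallel gripper is mounted at the origin on a cart in front of the work surface, level with it; the furniture and walls round the work are solid. World frame = base frame: x ahead of the robot, y to its left, z up, the work surface at z = 0. Lengths are in m, angles in rad, forces in N, time in s.
With the tool pointing down it reaches from about 0.35 to 0.9 m from the base axis. Payload 8.1 kg.
Tool frame: the origin (TCP) lies at the very end of the fingers, on their centre line; the grasp point (between the pads) lies arm.grip_point_offset behind it (arm.grip_point_offset is the distance from the TCP to the grasp point, in m); z points along the fingers, y is the line along which they close (so a half turn about z gives the same grasp; the last joint's range is limited). The gripper opens to 92 mm and grips with 3 to 60 N. Pads are 19 mm wide; open, the fingers measure 130 mm over their backs; the gripper's body (75 mm by 190 mm) begins 47 mm behind the grasp point.
Start: joints at [0.998, 0.434, 0.025, 1.573, -0.012, 1.134, -0.075], TCP at [0.283, -0.557, 0.227] pointing down, gripper open.
Joint ranges: [-2.62, 2.62], [-0.44, 2.09], [-1.27, 1.32], [0.08, 2.57], [-1.32, 4.46], [0.12, 2], [-2.74, 2.74]. Speed limits (rad/s): [2.22, 2.22, 3.01, 3.01, 3.14, 3.14, 3.14].

## Interface

Orientations are given as a rotation vector (axis times angle).
In Python, from cell import arm gives the robot as it stands. The module is installed in compiled form; this text tells all that it offers.
- The arm moves only by the shell command python3 -m creep 'ROWS' [OPENING] [FORCE]. ROWS is JSON, a list of rows, each a list of 6 numbers: the shift along the tool's x, y, z scaled (see below), then the turn, a rotation vector about the tool's x, y, z scaled (see below). A call has 1 to 20 rows; each row shifts and turns the commanded pose from where the row before left it, along the tool's axes as they then stand; what a row does not reach is not made up. The controller multiplies each number of a shift by 0.4 m and each number of a turn by 120 degrees. A row lasts 1/12 s, in which the tool goes at most 41.7 mm and 7.16 degrees, less where a joint would pass 70% of its speed; a pose out of reach is approached as far as the arm can. A call with a number of a shift or a turn outside -1 to 1 is refused whole. A call with a gripper value outside its range is refused whole. OPENING is the closure, from -1 (fully open) to 1 (shut), set as the call begins (- or left out, the last holds). The fingers move at their own pace and stop on an object; FORCE is the grip in N (left out, the last holds). Time passes only in rows, so rows that do not move let the fingers close. It gives the time, the measured TCP pose, the force, the opening and the grip force at its end, in the units of the state.
- arm.observe(): the state, without advancing time (a new reading comes with each control period).
- arm.get_image(name): name is "side" or "top" or "wrist"; returns a dict with "frame" (420x560x3 uint8, red, green, blue), "intrinsics" (3x3 intrinsics, pixels), "rvec" (rotation vector, rad) and "tvec" (3), from world to camera coordinates, as OpenCV has them; the wrist camera has in their place "mount" (4x4, takes a point from camera to tool coordinates, whose origin is the TCP and whose axes are the flange's). Camera axes: x right, y down, z forward; pixel columns grow to the right and rows downward; lengths in m; the calibration is good to about 2 mm. A picture is of the moment at which its call begins: read the wrist's pose just before it. There is no depth.
- arm.sign_off(): hands the job in; it is judged then, once.
The state is a dict: "clock": time; "joints": joint angles; "dq": joint speeds; "joint_efforts": joint torques, N m; "position": TCP position; "ee_rot": TCP orientation; "force": force on the tool from outside, world axes, zero at the start; "ft_torque": the same for the moment, N m; "width": opening from 0.0 (shut) to 1.0 (fully open); "gripper_force": force on a finger pad.
Only numpy, scipy, OpenCV 4.12 (cv2) and the standard library are available. Lean on these libraries where they do the work, as an engineer would, in place of code of your own. Each camera call takes 0.05 s, during which the arm holds its last target. There are 200 camera calls.

## Working session

There is one attempt and no reset: what is moved stays moved. The work goes in short steps, Python scripts to look and compute and a shell command to move; the robot and the scene stay as the last step left them, time stands still between calls to the robot, and variables do not carry over. Pictures are saved under pics/ and viewed, at most 14 in all, crops included, and the job is handed in when it is done.

```bash
mkdir -p pics; cat > h.py <<'E'
import numpy as np,cv2
from cell import arm
from scipy.spatial.transform import Rotation as R
def cam(name):
    s=arm.observe(); d=arm.get_image(name)
    K=np.array(d["intrinsics"])
    if "mount" in d:
        T=np.eye(4);T[:3,:3]=R.from_rotvec(s["ee_rot"]).as_matrix();T[:3,3]=s["position"]
        M=T@np.array(d["mount"]);Rc=M[:3,:3].T;t=-Rc@M[:3,3]
    else:
        Rc=cv2.Rodrigues(np.array(d["rvec"],float))[0];t=np.array(d["tvec"],float).ravel()
    return cv2.cvtColor(d["frame"],cv2.COLOR_RGB2BGR),K,Rc,t
def ray(c,u,v,z):
    _,K,Rc,t=c;o=-Rc.T@t;d=Rc.T@np.linalg.inv(K)@[u,v,1];return o+d*(z-o[2])/d[2]
def proj(c,p):
    _,K,Rc,t=c;q=K@(Rc@np.array(p,float)+t);return q[:2]/q[2]
E
python3 - <<'E'
from h import *
for n in ("top","side"):
    c=cam(n);cv2.imwrite(f"pics/{n}0.png",c[0]);print(n,-c[2].T@c[3],c[1][0,0])
s=arm.observe();print(s, arm.grip_point_offset);print(R.from_rotvec(s["ee_rot"]).as_matrix().round(3))
E
```

```text
top [ 0.46263369 -0.08805399  0.90183472] 386.81067826743663
side [ 0.52626288 -0.83573986  0.64942365] 444.7347869156507
{'clock': 0.1, 'joints': array([ 0.99845538,  0.43511401,  0.02493738,  1.57399484, -0.01158947,
        1.13400534, -0.07508638]), 'dq': array([-0.00023244, -0.0016276 ,  0.00062115, -0.0021731 ,  0.00060278,
       -0.00053389, -0.00079152]), 'joint_efforts': array([ 4.80265764e-03, -6.69121385e+01,  9.89194438e-01, -3.15145540e+01,
       -6.03752676e-02,  3.72440577e-02,  1.71496055e-05]), 'position': array([ 0.28267219, -0.55691337,  0.22605181]), 'ee_rot': array([-3.05407481e+00, -7.30770015e-01,  6.83247257e-04]), 'force': array([0.73973785, 0.87734416, 0.3214458 ]), 'ft_torque': array([-0.00841414, -0.01213545,  0.01443952]), 'gripper_force': 0.0, 'width': 0.9955705789897792} 0.0188
[[ 0.892  0.453 -0.001]
 [ 0.453 -0.892  0.001]
 [-0.    -0.001 -1.   ]]
```

View pics/top0.png

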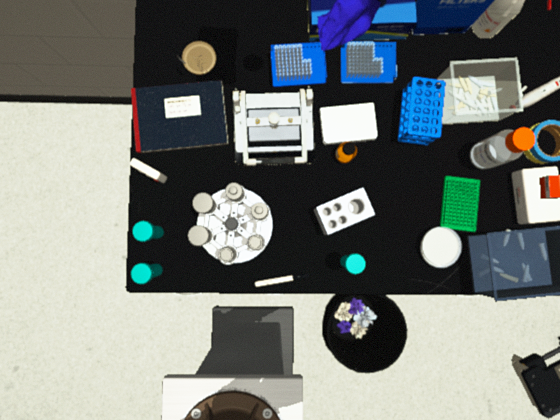

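View pics/side0.png

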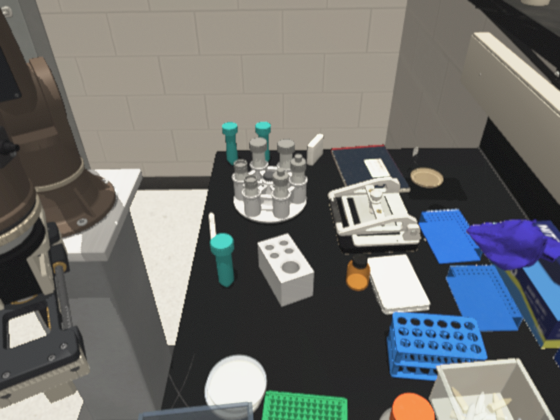

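Top view: rotor at about (233,225), block at (345,211) with wide bore at (356,204), bottle (346,152), pen (274,281). Candidates: six grey-lidded tubes at (203,202), (234,190), (260,210), (255,241), (227,253), (200,235). The turquoise ones at (143,230), (142,272) and (355,264) are look-alikes and stay put. Next is a close crop.

```bash
python3 - <<'E'
from h import *
c=cam("top");d=cam("side")
a=cv2.resize(c[0][170:280,175:385],None,fx=3.8,fy=3.8,interpolation=cv2.INTER_CUBIC)[:300]
a=cv2.resize(c[0][175:275,180:285],(400,381),interpolation=cv2.INTER_CUBIC)
b=cv2.resize(d[0][130:225,222:322],(400,381),interpolation=cv2.INTER_CUBIC)
cv2.imwrite("pics/crop1.png",np.hstack([a,b]))
# hub guess
print("hub",ray(c,232,224,.085),"block bore",ray(c,355.5,204.5,.064), "side bore",ray(d,290,267,.064))
print("vial",ray(c,347,148,.066),"pen",ray(c,274,281,.012))
for p,z in (((203,202),.134),((234,190),.136),((260,210),.122),((255,241),.122),((227,253),.122),((200,235),.134)): print(p,ray(c,*p,z)[:2].round(4))
E
```

```text
hub [0.4963058  0.00070308 0.085     ] block bore [ 0.5433132  -0.26524999  0.064     ] side bore [ 0.54041055 -0.27177834  0.064     ]
vial [ 0.66759686 -0.24591292  0.066     ] pen [ 0.3704304  -0.08939273  0.012     ]
(203, 202) [0.5372 0.0535]
(234, 190) [ 0.5618 -0.0075]
(260, 210) [ 0.5238 -0.0591]
(255, 241) [ 0.4612 -0.05  ]
(227, 253) [0.4366 0.0055]
(200, 235) [0.4718 0.0578]
```

View pics/crop1.png

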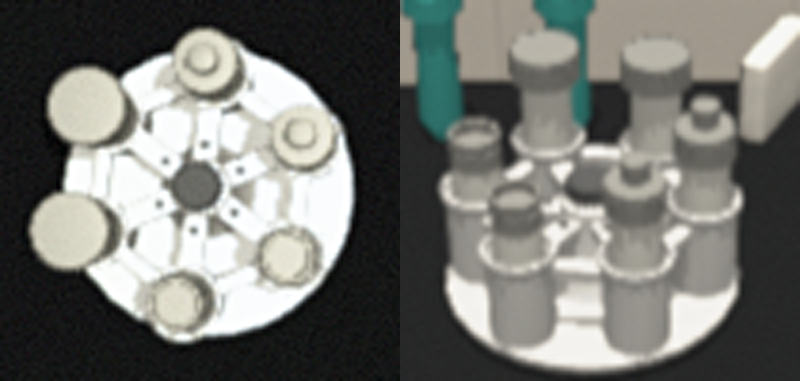

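Crop, with angles measured about the hub from +x:

| Place | Angle | Tube |
|---|---|---|
| P2 | -66° | knob |
| P3 | -7° | knob |
| P4 | 53° | wide |
| P5 | 113° | wide |
| P6 | 174° | slim |
| P1 | -126° | slim |

The shortest fix is a 3-cycle: knob P2→bore, wide P4→P2, slim P6→P4, knob bore→P6.

```bash
python3 - <<'E'
from h import *
d=arm.get_image("wrist");print(np.array(d["mount"]).round(4),np.array(d["intrinsics"]).round(1))
def hub(c,z,roi):
    x0,x1,y0,y1=roi;g=cv2.cvtColor(c[0],cv2.COLOR_BGR2GRAY)
    m=((g>60)&(g<130)).astype(np.uint8);k=np.zeros_like(m);k[y0:y1,x0:x1]=m[y0:y1,x0:x1]
    n,l,s,ce=cv2.connectedComponentsWithStats(k);i=1+np.argmax(s[1:,4]);print(s[i],ce[i],ray(c,*ce[i],z).round(4))
c=cam("top");hub(c,.085,(222,243,214,236))
# block: white hull / bore
g=cv2.cvtColor(c[0],cv2.COLOR_BGR2GRAY)
print(g[195:215:2,345:370])
E
```

```text
[[-7.000e-04 -9.633e-01 -2.685e-01  7.130e-02]
 [ 1.000e+00 -6.000e-04 -6.000e-04 -4.000e-04]
 [ 4.000e-04 -2.685e-01  9.633e-01 -1.576e-01]
 [ 0.000e+00  0.000e+00  0.000e+00  1.000e+00]] [[365.7   0.  281.6]
 [  0.  365.7 208.8]
 [  0.    0.    1. ]]
[223 215  15  19 146] [230.39041096 223.73287671] [0.4968 0.0041 0.085 ]
[[254 255 255 255 254 253 252 252 252 252 252 252 252 252 252 252 252 252
  252 254 255 226 108  26  14]
 [253 252 251 252 252 252 253 254 253 250 248 247 246 251 251 253 254 253
  252 252 255 255 227  89  18]
 [252 252 252 252 253 251 240 223 181 149 135 136 137 147 158 197 219 245
  253 253 252 255 255 218  84]
 [252 252 253 252 243 216 172 148 121 103  89  79  80  78  83 100 139 192
  233 253 253 253 254 255 218]
 [252 252 251 244 241 225 194 193 192 189 179 145 101  80  81  83  82 114
  175 233 254 253 252 255 255]
 [252 252 248 237 250 254 250 226 196 191 191 194 175 114  81  83  77  84
  135 207 246 253 252 253 255]
 [252 252 250 238 250 253 254 254 220 192 194 197 189 142  90  82  81  86
  130 209 250 254 252 252 253]
 [252 252 251 244 243 251 254 254 224 195 195 198 190 147  93  79  82 106
  169 228 252 253 252 252 252]
 [252 252 252 251 243 238 245 233 202 191 196 194 166 111  75  97 143 194
  239 253 253 252 252 252 252]
 [253 252 252 252 252 251 246 237 224 209 197 177 156 159 189 216 245 253
  254 253 252 252 252 252 252]]
```

```bash
python3 -m creep '[[0.0675,-0.033,-0.0115,0,0,0],[0.0675,-0.033,-0.0115,0,0,0],[0.0675,-0.033,-0.0115,0,0,0],[0.0675,-0.033,-0.0115,0,0,0],[0.0675,-0.033,-0.0115,0,0,0],[0.0675,-0.033,-0.0115,0,0,0],[0.0675,-0.033,-0.0115,0,0,0],[0.0675,-0.033,-0.0115,0,0,0],[0.0675,-0.033,-0.0115,0,0,0],[0.0675,-0.033,-0.0115,0,0,0],[0.0675,-0.033,-0.0115,0,0,0],[0.0675,-0.033,-0.0115,0,0,0],[0,0,0,0,0,0],[0,0,0,0,0,0],[0,0,0,0,0,0]]' -1
python3 - <<'E'
from h import *
s=arm.observe();print(s["position"],s["ee_rot"]);c=cam("wrist");cv2.imwrite("pics/w1.png",c[0]);print(proj(c,(.543,-.267,.064)))
np.savez("w1.npz",f=c[0],K=c[1],R=c[2],t=c[3])
E
```

```text
clock: 1.55
position: [0.4997, -0.2699, 0.2818]
ee_rot: [3.055, 0.731, -0.001]
force: [-0.0, -0.5, -1.2]
width: 1.002
gripper_force: 0.0
[ 0.49970929 -0.26994739  0.28175591] [ 3.05503912e+00  7.30799214e-01 -1.04912033e-03]
[298.92736756 138.86661636]
```

View pics/w1.png

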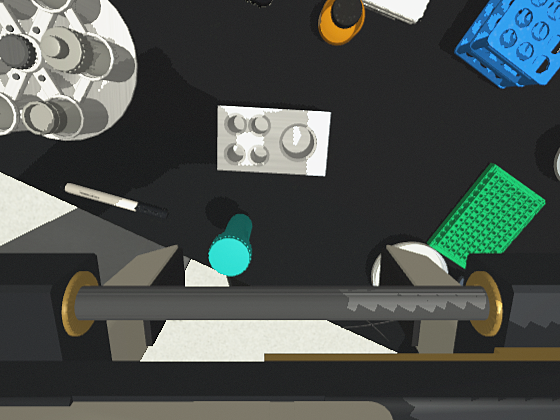

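Wrist view: wide bore mouth at about (298,141), within 2 px of the top-view prediction of (299,139). Turquoise look-alike at (230,255), pen at (115,200). On to the rotor.

```bash
python3 -m creep '[[0.024,-0.072,-0.005,0,0,0],[0.024,-0.072,-0.005,0,0,0],[0.024,-0.072,-0.005,0,0,0],[0.024,-0.072,-0.005,0,0,0],[0.024,-0.072,-0.005,0,0,0],[0.024,-0.072,-0.005,0,0,0],[0.024,-0.072,-0.005,0,0,0],[0.024,-0.072,-0.005,0,0,0],[0.024,-0.072,-0.005,0,0,0],[0,0,0,0,0,0],[0,0,0,0,0,0],[0,0,0,0,0,0]]' -1
python3 - <<'E'
from h import *
s=arm.observe();print(s["position"],s["ee_rot"]);c=cam("wrist");cv2.imwrite("pics/w2.png",c[0])
np.savez("w2.npz",f=c[0],K=c[1],R=c[2],t=c[3])
d=np.load("w1.npz");w=(d["f"],d["K"],d["R"],d["t"]);print("bore",ray(w,298,141,.064).round(4))
E
```

```text
clock: 2.6
position: [0.4598, -0.0009, 0.2998]
ee_rot: [3.055, 0.728, -0.001]
force: [-1.0, -0.1, -0.6]
width: 0.997
gripper_force: 0.0
[ 0.45978349 -0.00085432  0.29978205] [ 3.05538412e+00  7.27827123e-01 -6.12489014e-04]
bore [ 0.5407 -0.2671  0.064 ]
```

View pics/w2.png

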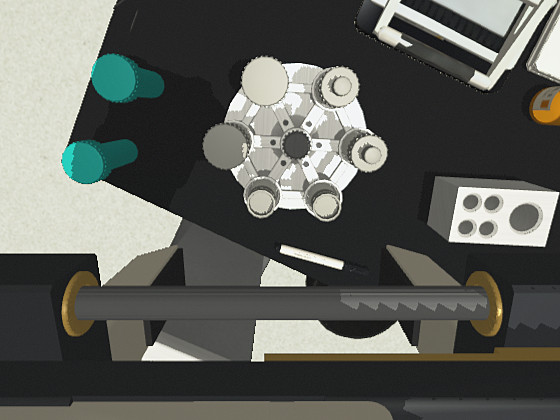

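Wrist view: hub (297,144), P4 wide (265,81), P3 knob (342,86), P2 knob (369,154), P1 slim (323,204), P6 slim (262,201), P5 wide (227,146), bore (525,218). This matches the crop. Now I'll fit the rotor.

```bash
cat > fit.py <<'E'
from h import *
from scipy.optimize import least_squares
d=np.load("w2.npz");w=(d["f"],d["K"],d["R"],d["t"])
print("hub",ray(w,297,144,.085).round(4),"bore",ray(w,525,218,.064).round(4))
L=[(-120,(323,204),.110),(-60,(369,154),.136),(0,(342,86),.136),(60,(265,81),.134),(120,(227,146),.134),(180,(262,201),.110)]
P=np.array([ray(w,*p,z)[:2] for _,p,z in L]);A=np.radians([l[0] for l in L])
f=lambda q:(P-q[:2]-.065*np.c_[np.cos(A+q[2]),np.sin(A+q[2])]).ravel()
r=least_squares(f,[.497,0,0]);print(r.x,np.degrees(r.x[2]),(r.fun.reshape(-1,2)*1e3).round(1))
for i,a in enumerate(A): print("P%d"%(i+1),(r.x[:2]+.065*np.array([np.cos(a+r.x[2]),np.sin(a+r.x[2])])).round(4),np.degrees(a+r.x[2]))
E
python3 fit.py
```

```text
hub [0.4979 0.0016 0.085 ] bore [ 0.5388 -0.2671  0.064 ]
[ 0.49748084  0.00254353 -0.11860581] -6.7956123981018015 [[ 0.8  3.4]
 [-1.   2.6]
 [-1.2 -0.6]
 [-0.9 -1.2]
 [ 0.2 -2.8]
 [ 2.1 -1.5]]
P1 [ 0.4585 -0.0495] -126.7956123981018
P2 [ 0.5231 -0.0572] -66.7956123981018
P3 [ 0.562  -0.0051] -6.7956123981018015
P4 [0.5364 0.0546] 53.2043876018982
P5 [0.4719 0.0623] 113.20438760189819
P6 [0.4329 0.0102] 173.2043876018982
```

```bash
cat > plan.py <<'E'
import sys
from h import *
# plan.py x y z yaw_deg_of_tool_y : turn first, then shift, in move units
x,y,z,a=map(float,sys.argv[1:5]);s=arm.observe();R0=R.from_rotvec(s["ee_rot"]);M=R0.as_matrix()
best=None
for b in (a,a+180):
    b=np.radians(b);Y=np.array([np.cos(b),np.sin(b),0]);Z=np.array([0,0,-1.]);T=np.c_[np.cross(Y,Z),Y,Z]
    rv=(R0.inv()*R.from_matrix(T)).as_rotvec()
    if best is None or abs(rv[2])<abs(best[0][2]): best=(rv,T)
rv,T=best;tu=np.degrees(rv)/120;sh=T.T@(np.array([x,y,z])-s["position"])/.4
print("q",s["joints"].round(2),"pos",s["position"].round(4),"clock",s["clock"])
n=max(1,int(np.ceil(abs(tu).max()/.055)));print("turn",tu.round(4),"->",n,"x",(tu/n).round(4))
h=np.r_[sh[:2],0];n=max(1,int(np.ceil(np.linalg.norm(h)/.08)));print("horiz",sh[:2].round(4),"->",n,"x",(h[:2]/n).round(4));n=max(1,int(np.ceil(abs(sh[2])/.07)));print("z",sh[2].round(4),"->",n,"x",(sh[2]/n).round(4))
E
python3 plan.py .5226 -.056 .093 -66.8
```

```text
q [ 0.15  0.13 -0.29  1.82  0.04  1.2  -1.26] pos [ 0.4599 -0.0012  0.2997] clock 2.65
turn [0.0003 0.0003 0.0295] -> 1 x [0.0003 0.0003 0.0295]
horiz [0.0901 0.1878] -> 3 x [0.03   0.0626]
z 0.5168 -> 8 x 0.0646
```

```bash
python3 -m creep '[[0,0,0,0.0003,0.0003,0.0295],[0.03,0.0626,0,0,0,0],[0.03,0.0626,0,0,0,0],[0.03,0.0626,0,0,0,0],[0,0,0.07,0,0,0],[0,0,0.07,0,0,0],[0,0,0.07,0,0,0],[0,0,0.07,0,0,0],[0,0,0.07,0,0,0],[0,0,0.07,0,0,0],[0,0,0.05,0,0,0],[0,0,0.047,0,0,0],[0,0,0,0,0,0],[0,0,0,0,0,0]]' -0.3 20
python3 -m creep '[[0,0,0,0,0,0],[0,0,0,0,0,0],[0,0,0,0,0,0],[0,0,0,0,0,0],[0,0,0,0,0,0],[0,0,0,0,0,0]]' 1 20
```

```text
clock: 3.82
position: [0.522, -0.0552, 0.0924]
ee_rot: [-3.076, -0.633, 0.003]
force: [0.5, 1.0, -0.4]
width: 0.651
gripper_force: 0.0
clock: 4.32
position: [0.5235, -0.054, 0.0938]
ee_rot: [3.076, 0.636, 0.003]
force: [0.7, -0.7, 4.8]
width: 0.367
gripper_force: 20.0
```

```bash
python3 -m creep '[[0,0,-0.02,0,0,0],[0,0,-0.03,0,0,0],[0,0,-0.05,0,0,0],[0,0,-0.05,0,0,0],[0,0,-0.05,0,0,0],[0,0,-0.05,0,0,0],[0,0,-0.05,0,0,0],[0,0,-0.05,0,0,0],[0,0,0,0,0,0],[0,0,0,0,0,0]]' 1 20
python3 plan.py .5405 -.267 .16 -66.8
python3 - <<'E'
from h import *
c=cam("side");cv2.imwrite("pics/s1.png",c[0][60:320,150:400])
E
```

```text
clock: 5.15
position: [0.5231, -0.0535, 0.2343]
ee_rot: [-3.076, -0.637, -0.004]
force: [0.8, 0.3, -1.6]
width: 0.364
gripper_force: 20.0
q [ 0.19  0.28 -0.24  1.79  0.07  1.08 -1.24] pos [ 0.5231 -0.0535  0.2343] clock 5.15
turn [ 0.0001 -0.0012  0.0016] -> 1 x [ 0.0001 -0.0012  0.0016]
horiz [-0.1702  0.5077] -> 7 x [-0.0243  0.0725]
z 0.1858 -> 3 x 0.0619
```

View pics/s1.png

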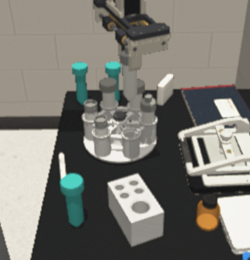

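The knob tube is held upright (crop (130,85)) and its sleeve is empty. Carrying it to the bore.

```bash
python3 -m creep '[[-0.0243,0.0725,0,0,-0.001,0.0016],[-0.0243,0.0725,0,0,0,0],[-0.0243,0.0725,0,0,0,0],[-0.0243,0.0725,0,0,0,0],[-0.0243,0.0725,0,0,0,0],[-0.0243,0.0725,0,0,0,0],[-0.0243,0.0725,0,0,0,0],[0,0,0,0,0,0],[0,0,0.06,0,0,0],[0,0,0.06,0,0,0],[0,0,0.06,0,0,0],[0,0,0,0,0,0],[0,0,0,0,0,0],[0,0,0,0,0,0]]' 1 20
python3 - <<'E'
from h import *
s=arm.observe();print(s["position"]);p=s["position"]
c=cam("side");a=cv2.resize(c[0][180:310,220:350],(520,520),interpolation=cv2.INTER_CUBIC)
for q in ((.5405,-.267,.064),(p[0],p[1],p[2]-.0755),(p[0],p[1],p[2]-.0755+.10)):print(proj(c,q).round(1),(4*(proj(c,q)-[220,180])).round())
cv2.imwrite("pics/s2.png",a)
c=cam("top");print(proj(c,(p[0],p[1],p[2]-.0755)))
E
```

```text
clock: 6.37
position: [0.5404, -0.267, 0.1617]
ee_rot: [-3.077, -0.632, 0.002]
force: [0.2, 0.2, -0.3]
width: 0.364
gripper_force: 20.0
[ 0.54037961 -0.26702277  0.16172183]
[290.  265.1] [280. 340.]
[290.  256.4] [280. 305.]
[290.2 213. ] [281. 132.]
[358.52177248 204.91494908]
```

View pics/s2.png

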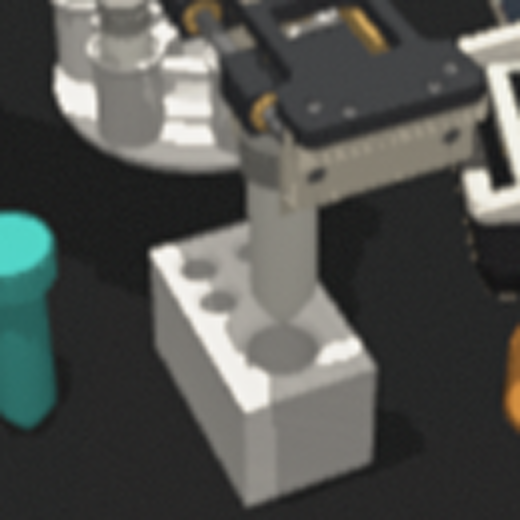

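Side crop: tip at (283,318), bore mouth at (283,347), in line with each other. Lowering it.

```bash
python3 -m creep '[[0,0,0.02,0,0,0],[0,0,0.02,0,0,0],[0,0,0.02,0,0,0],[0,0,0.02,0,0,0],[0,0,0.01,0,0,0],[0,0,0.01,0,0,0],[0,0,0,0,0,0]]' 1 20
python3 -m creep '[[0,0,0.01,0,0,0],[0,0,0.01,0,0,0],[0,0,0,0,0,0]]' 1 20
```

```text
clock: 7.05
position: [0.5396, -0.2668, 0.1199]
ee_rot: [-3.076, -0.631, 0.004]
force: [0.2, 0.9, -0.8]
width: 0.367
gripper_force: 20.0
clock: 7.3
position: [0.5398, -0.267, 0.1124]
ee_rot: [-3.077, -0.631, 0.003]
force: [0.3, -0.1, -2.0]
width: 0.366
gripper_force: 20.0
```

```bash
python3 -m creep '[[0,0,0.015,0,0,0],[0,0,0.015,0,0,0],[0,0,0.015,0,0,0],[0,0,0.015,0,0,0],[0,0,0.008,0,0,0],[0,0,0.005,0,0,0],[0,0,0,0,0,0]]' 1 20
```

```text
clock: 7.88
position: [0.5403, -0.2675, 0.0838]
ee_rot: [3.077, 0.631, -0.002]
force: [1.2, 0.8, 0.1]
width: 0.369
gripper_force: 20.0
```

```bash
python3 -m creep '[[0,0,0,0,0,0],[0,0,0,0,0,0],[0,0,0,0,0,0],[0,0,0,0,0,0],[0,0,0,0,0,0]]' -0.25 20
python3 -m creep '[[0,0,-0.03,0,0,0],[0,0,-0.05,0,0,0],[0,0,-0.07,0,0,0],[0,0,-0.07,0,0,0],[0,0,-0.07,0,0,0],[0,0,-0.07,0,0,0],[0,0,-0.07,0,0,0],[0,0,-0.07,0,0,0],[0,0,0,0,0,0]]' -0.25 20
python3 plan.py .5364 .054 .107 53.2
python3 - <<'E'
from h import *
c=cam("side");g=cv2.cvtColor(c[0],cv2.COLOR_BGR2GRAY)
cv2.imwrite("pics/s3.png",cv2.resize(c[0][120:310,200:350],(600,600*190//150),interpolation=cv2.INTER_CUBIC)[:600])
for q in ((.5405,-.267,.126),(.5405,-.267,.112)):print(proj(c,q).round(1),(4*(proj(c,q)-[200,120])).round())
E
```

```text
clock: 8.3
position: [0.5399, -0.2674, 0.0839]
ee_rot: [-3.078, -0.631, 0.002]
force: [-0.4, 0.3, 0.9]
width: 0.616
gripper_force: 0.0
clock: 9.05
position: [0.5426, -0.2679, 0.2911]
ee_rot: [3.073, 0.63, 0.01]
force: [0.5, 0.3, 0.6]
width: 0.623
gripper_force: 0.0
q [ 0.47  0.36 -0.14  1.53  0.05  1.25 -0.85] pos [ 0.5426 -0.2679  0.2911] clock 9.05
turn [ 0.0014 -0.0039  0.4998] -> 10 x [ 0.0001 -0.0004  0.05  ]
horiz [-0.4945 -0.6353] -> 11 x [-0.045  -0.0578]
z 0.4602 -> 7 x 0.0657
[290.1 239.9] [360. 480.]
[290.1 245.8] [360. 503.]
```

View pics/s3.png

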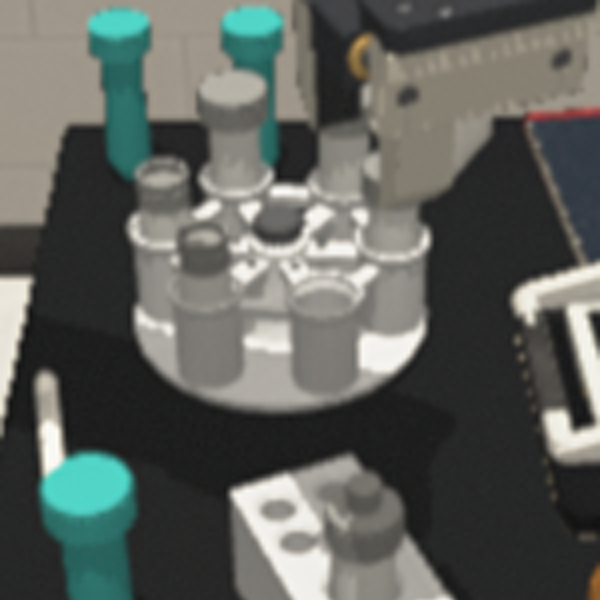

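The knob tube is seated in the block: its top at crop (365,487) against a predicted (360,480). Next, the wide tube at P4.

```bash
python3 -m creep '[[0,0,0,0.0001,-0.0004,0.05],[0,0,0,0.0001,-0.0004,0.05],[0,0,0,0.0001,-0.0004,0.05],[0,0,0,0.0001,-0.0004,0.05],[0,0,0,0.0001,-0.0004,0.05],[0,0,0,0.0001,-0.0004,0.05],[0,0,0,0.0001,-0.0004,0.05],[0,0,0,0.0001,-0.0004,0.05],[0,0,0,0.0001,-0.0004,0.05],[0,0,0,0.0001,-0.0004,0.05],[0,0,0,0,0,0],[0,0,0,0,0,0]]' -0.25 20
python3 -m creep '[[-0.045,-0.0578,0,0,0,0],[-0.045,-0.0578,0,0,0,0],[-0.045,-0.0578,0,0,0,0],[-0.045,-0.0578,0,0,0,0],[-0.045,-0.0578,0,0,0,0],[-0.045,-0.0578,0,0,0,0],[-0.045,-0.0578,0,0,0,0],[-0.045,-0.0578,0,0,0,0],[-0.045,-0.0578,0,0,0,0],[-0.045,-0.0578,0,0,0,0],[-0.045,-0.0578,0,0,0,0],[0,0,0,0,0,0],[0,0,0,0,0,0]]' -0.25 20
python3 plan.py .536 .054 .107 53.2
```

```text
clock: 10.1
position: [0.54, -0.2669, 0.2836]
ee_rot: [2.982, -0.987, -0.017]
force: [-0.8, 0.2, -0.6]
width: 0.625
gripper_force: 0.0
clock: 11.18
position: [0.5338, 0.057, 0.2848]
ee_rot: [-2.984, 0.981, 0.016]
force: [1.0, -1.9, 0.0]
width: 0.625
gripper_force: 0.0
q [-0.13  0.26 -0.1   1.69  0.02  1.21 -2.43] pos [0.5338 0.057  0.2848] clock 11.1833
turn [0.0015 0.0046 0.0033] -> 1 x [0.0015 0.0046 0.0033]
horiz [0.009  0.0028] -> 1 x [0.009  0.0028]
z 0.4444 -> 7 x 0.0635
```

```bash
python3 -m creep '[[0.009,0.0028,0,0.0015,0.0046,0.0033],[0,0,0.07,0,0,0],[0,0,0.07,0,0,0],[0,0,0.07,0,0,0],[0,0,0.07,0,0,0],[0,0,0.07,0,0,0],[0,0,0.05,0,0,0],[0,0,0.045,0,0,0],[0,0,0,0,0,0],[0,0,0,0,0,0]]' -0.25 20
python3 -m creep '[[0,0,0,0,0,0],[0,0,0,0,0,0],[0,0,0,0,0,0],[0,0,0,0,0,0],[0,0,0,0,0,0],[0,0,0,0,0,0]]' 1 20
```

```text
clock: 12.02
position: [0.5361, 0.0502, 0.1065]
ee_rot: [2.975, -1.004, -0.001]
force: [-0.5, 0.1, -0.1]
width: 0.626
gripper_force: 0.0
clock: 12.52
position: [0.5373, 0.052, 0.108]
ee_rot: [-2.977, 1.002, -0.004]
force: [-1.3, -1.0, 7.3]
width: 0.43
gripper_force: 20.0
```

```bash
python3 -m creep '[[0,0,-0.02,0,0,0],[0,0,-0.03,0,0,0],[0,0,-0.05,0,0,0],[0,0,-0.055,0,0,0],[0,0,-0.055,0,0,0],[0,0,-0.055,0,0,0],[0,0,-0.055,0,0,0],[0,0,-0.055,0,0,0],[0,0,0,0,0,0],[0,0,0,0,0,0]]' 1 20
python3 plan.py .5228 -.0565 .18 -66.8
python3 - <<'E'
from h import *
c=cam("wrist");cv2.imwrite("pics/w3.png",c[0]);s=arm.observe();p=s["position"]
print(proj(c,(p[0],p[1],p[2]-.09)),proj(c,(p[0],p[1],p[2]+.026)))
E
```

```text
clock: 13.35
position: [0.5369, 0.0522, 0.2583]
ee_rot: [-2.976, 1.002, -0.004]
force: [-0.4, -0.5, -1.8]
width: 0.431
gripper_force: 20.0
q [-0.12  0.27 -0.09  1.73  0.03  1.13 -2.45] pos [0.5369 0.0522 0.2583] clock 13.35
turn [-2.000e-04 -1.400e-03 -5.034e-01] -> 10 x [-0.     -0.0001 -0.0503]
horiz [-0.1394  0.2359] -> 4 x [-0.0349  0.059 ]
z 0.1959 -> 3 x 0.0653
[281.841035   212.40673022] [281.48400974 291.88928007]
```

View pics/w3.png

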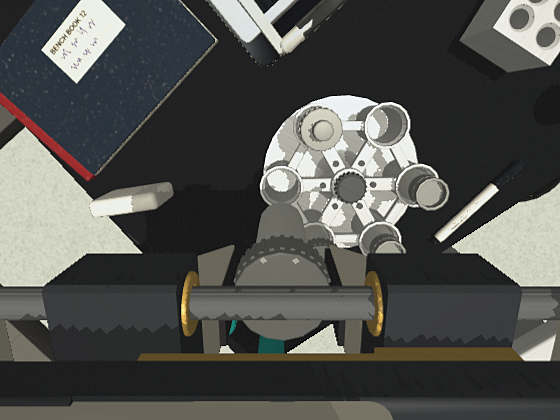

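Wide tube is held, tip at about (282,207), predicted (282,212). Empty mouths at (386,124) for P2 and (281,185) for P4, hub at (350,187). I'll measure these mouths from this pose, then turn and carry.

```bash
python3 - <<'E'
from h import *
c=cam("wrist")
print("P2",ray(c,386,124,.074),"P4",ray(c,281,185,.074),"hub",ray(c,350,187,.085))
E
python3 -m creep '[[0,0,0,0,0,-0.0503],[0,0,0,0,0,-0.0503],[0,0,0,0,0,-0.0503],[0,0,0,0,0,-0.0503],[0,0,0,0,0,-0.0503],[0,0,0,0,0,-0.0503],[0,0,0,0,0,-0.0503],[0,0,0,0,0,-0.0503],[0,0,0,0,0,-0.0503],[0,0,0,0,0,-0.0503],[0,0,0,0,0,0],[-0.0349,0.059,0,0,0,0],[-0.0349,0.059,0,0,0,0],[-0.0349,0.059,0,0,0,0],[-0.0349,0.059,0,0,0,0],[0,0,0,0,0,0],[0,0,0,0,0,0]]' 1 20
python3 plan.py .5228 -.0565 .18 -66.8
```

```text
P2 [ 0.52341753 -0.05812267  0.074     ] P4 [0.53620327 0.05204872 0.074     ] hub [0.49807249 0.00120343 0.085     ]
clock: 14.87
position: [0.5214, -0.0586, 0.2561]
ee_rot: [3.079, 0.619, -0.002]
force: [0.7, 0.2, -0.1]
width: 0.433
gripper_force: 20.0
q [ 0.19  0.26 -0.22  1.76  0.06  1.13 -1.23] pos [ 0.5214 -0.0586  0.2561] clock 14.8667
turn [ 0.0001  0.0007 -0.0038] -> 1 x [ 0.0001  0.0007 -0.0038]
horiz [ 0.0052 -0.0035] -> 1 x [ 0.0052 -0.0035]
z 0.1902 -> 3 x 0.0634
```

```bash
python3 -m creep '[[0.0045,-0.001,0,0,0.0007,-0.0038],[0,0,0.05,0,0,0],[0,0,0.05,0,0,0],[0,0,0.05,0,0,0],[0,0,0.05,0,0,0],[0,0,0,0,0,0],[0,0,0,0,0,0]]' 1 20
python3 -m creep '[[0,0,0.02,0,0,0],[0,0,0.02,0,0,0],[0,0,0.02,0,0,0],[0,0,0.01,0,0,0],[0,0,0,0,0,0],[0,0,0,0,0,0]]' 1 20
```

```text
clock: 15.45
position: [0.5233, -0.0543, 0.1763]
ee_rot: [-3.074, -0.644, 0.001]
force: [-0.1, 0.7, -0.6]
width: 0.434
gripper_force: 20.0
clock: 15.95
position: [0.5237, -0.0557, 0.1487]
ee_rot: [-3.075, -0.642, -0.002]
force: [0.4, -0.5, -1.1]
width: 0.429
gripper_force: 20.0
```

```bash
python3 -m creep '[[0,0,0.015,0,0,0],[0,0,0.015,0,0,0],[0,0,0.015,0,0,0],[0,0,0.015,0,0,0],[0,0,0,0,0,0]]' 1 20
python3 -m creep '[[0,0,0.012,0,0,0],[0,0,0.012,0,0,0],[0,0,0.012,0,0,0],[0,0,0.004,0,0,0],[0,0,0,0,0,0],[0,0,0,0,0,0]]' 1 20
```

```text
clock: 16.37
position: [0.5237, -0.0565, 0.1237]
ee_rot: [3.075, 0.641, 0.001]
force: [1.4, -2.8, -2.6]
width: 0.428
gripper_force: 20.0
clock: 16.87
position: [0.5239, -0.0563, 0.1083]
ee_rot: [3.075, 0.642, 0.002]
force: [3.0, -5.2, -3.9]
width: 0.429
gripper_force: 20.0
```

```bash
python3 -m creep '[[0,0,0,0,0,0],[0,0,0,0,0,0],[0,0,0,0,0,0],[0,0,0,0,0,0],[0,0,0,0,0,0]]' -0.25 20
python3 -m creep '[[0,0,-0.03,0,0,0],[0,0,-0.05,0,0,0],[0,0,-0.07,0,0,0],[0,0,-0.07,0,0,0],[0,0,-0.07,0,0,0],[0,0,-0.07,0,0,0],[0,0,-0.07,0,0,0],[0,0,0,0,0,0],[0,0,0,0,0,0]]' -0.25 20
python3 plan.py .4337 .0095 .086 -6.8
```

```text
clock: 17.28
position: [0.5237, -0.0552, 0.1087]
ee_rot: [-3.075, -0.643, -0.002]
force: [-0.3, 0.1, 0.3]
width: 0.623
gripper_force: 0.0
clock: 18.03
position: [0.5244, -0.0554, 0.2823]
ee_rot: [3.074, 0.643, 0.008]
force: [0.3, -0.5, 0.0]
width: 0.623
gripper_force: 0.0
q [ 0.19  0.24 -0.23  1.72  0.06  1.18 -1.21] pos [ 0.5244 -0.0554  0.2823] clock 18.0333
turn [ 0.002  -0.0015 -0.4966] -> 10 x [ 0.0002 -0.0002 -0.0497]
horiz [ 0.1344 -0.2444] -> 4 x [ 0.0336 -0.0611]
z 0.4908 -> 8 x 0.0614
```

```bash
python3 -m creep '[[0,0,0,0.0002,-0.0002,-0.0497],[0,0,0,0.0002,-0.0002,-0.0497],[0,0,0,0.0002,-0.0002,-0.0497],[0,0,0,0.0002,-0.0002,-0.0497],[0,0,0,0.0002,-0.0002,-0.0497],[0,0,0,0.0002,-0.0002,-0.0497],[0,0,0,0.0002,-0.0002,-0.0497],[0,0,0,0.0002,-0.0002,-0.0497],[0,0,0,0.0002,-0.0002,-0.0497],[0,0,0,0.0002,-0.0002,-0.0497],[0,0,0,0,0,0],[0.0336,-0.0611,0,0,0,0],[0.0336,-0.0611,0,0,0,0],[0.0336,-0.0611,0,0,0,0],[0.0336,-0.0611,0,0,0,0],[0,0,0,0,0,0],[0,0,0,0,0,0]]' -0.1 20
python3 plan.py .4337 .0095 .086 -6.8
python3 - <<'E'
from h import *
c=cam("wrist");cv2.imwrite("pics/w4.png",c[0]);print(proj(c,(.4337,.0095,.11)),proj(c,(.5361,.053,.074)))
E
```

```text
clock: 19.45
position: [0.4318, 0.0098, 0.2808]
ee_rot: [-2.348, -2.084, 0.006]
force: [0.5, 0.6, 0.7]
width: 0.553
gripper_force: 0.0
q [ 0.27  0.11 -0.45  1.9   0.05  1.16 -0.32] pos [0.4318 0.0098 0.2808] clock 19.45
turn [-0.0021  0.0008 -0.0002] -> 1 x [-0.0021  0.0008 -0.0002]
horiz [-0.0002  0.0049] -> 1 x [-0.0002  0.0049]
z 0.487 -> 7 x 0.0696
[285.82716661 188.2744984 ] [385.16176181 124.51565556]
```

View pics/w4.png

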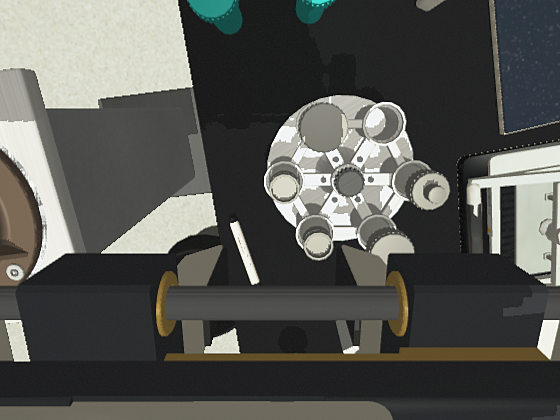

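P6 slim lid at (285,187), predicted (286,188). Empty P4 mouth at (383,122), and the wide tube stands in P2 at (390,250). Grasping the slim.

```bash
python3 -m creep '[[0,0.005,0,-0.002,0.0008,0],[0,0,0.07,0,0,0],[0,0,0.07,0,0,0],[0,0,0.07,0,0,0],[0,0,0.07,0,0,0],[0,0,0.07,0,0,0],[0,0,0.07,0,0,0],[0,0,0.04,0,0,0],[0,0,0.027,0,0,0],[0,0,0,0,0,0],[0,0,0,0,0,0]]' -0.1 20
python3 -m creep '[[0,0,0,0,0,0],[0,0,0,0,0,0],[0,0,0,0,0,0],[0,0,0,0,0,0],[0,0,0,0,0,0],[0,0,0,0,0,0]]' 1 20
```

```text
clock: 20.42
position: [0.4351, 0.0087, 0.0857]
ee_rot: [-2.349, -2.084, 0.001]
force: [0.4, 0.1, 0.5]
width: 0.548
gripper_force: 0.0
clock: 20.92
position: [0.4355, 0.0091, 0.0869]
ee_rot: [2.348, 2.086, 0.003]
force: [-0.1, 0.0, 5.2]
width: 0.31
gripper_force: 20.0
```

```bash
python3 -m creep '[[0,0,-0.02,0,0,0],[0,0,-0.03,0,0,0],[0,0,-0.05,0,0,0],[0,0,-0.06,0,0,0],[0,0,-0.06,0,0,0],[0,0,-0.06,0,0,0],[0,0,-0.06,0,0,0],[0,0,-0.06,0,0,0],[0,0,0,0,0,0],[0,0,0,0,0,0]]' 1 20
python3 plan.py .5361 .053 .15 53.2
```

```text
clock: 21.75
position: [0.4353, 0.0091, 0.2477]
ee_rot: [2.347, 2.085, 0.004]
force: [0.5, -0.1, -1.3]
width: 0.309
gripper_force: 20.0
q [ 0.27  0.14 -0.46  1.95  0.07  1.07 -0.34] pos [0.4353 0.0091 0.2477] clock 21.75
turn [ 1.500e-03  4.000e-04 -4.996e-01] -> 10 x [ 0.0001  0.     -0.05  ]
horiz [-0.1361  0.2387] -> 4 x [-0.034   0.0597]
z 0.2444 -> 4 x 0.0611
```

```bash
python3 -m creep '[[0,0,0,0.0001,0,-0.05],[0,0,0,0.0001,0,-0.05],[0,0,0,0.0001,0,-0.05],[0,0,0,0.0001,0,-0.05],[0,0,0,0.0001,0,-0.05],[0,0,0,0.0001,0,-0.05],[0,0,0,0.0001,0,-0.05],[0,0,0,0.0001,0,-0.05],[0,0,0,0.0001,0,-0.05],[0,0,0,0.0001,0,-0.05],[0,0,0,0,0,0],[-0.034,0.0597,0,0,0,0],[-0.034,0.0597,0,0,0,0],[-0.034,0.0597,0,0,0,0],[-0.034,0.0597,0,0,0,0],[0,0,0,0,0,0],[0,0,0,0,0,0]]' 1 20
python3 plan.py .5361 .053 .15 53.2
```

```text
clock: 23.17
position: [0.5356, 0.0538, 0.2448]
ee_rot: [-0.992, -2.977, 0.001]
force: [-0.4, -0.4, -0.6]
width: 0.311
gripper_force: 20.0
q [ 0.24  0.34 -0.57  1.72  0.2   1.14  0.54] pos [0.5356 0.0538 0.2448] clock 23.1667
turn [-0.0009 -0.0017 -0.0005] -> 1 x [-0.0009 -0.0017 -0.0005]
horiz [-0.0022 -0.0008] -> 1 x [-0.0022 -0.0008]
z 0.2371 -> 4 x 0.0593
```

```bash
python3 -m creep '[[-0.0022,-0.0008,0,-0.0009,-0.0017,0],[0,0,0.05,0,0,0],[0,0,0.05,0,0,0],[0,0,0.05,0,0,0],[0,0,0.05,0,0,0],[0,0,0.03,0,0,0],[0,0,0,0,0,0],[0,0,0,0,0,0]]' 1 20
python3 -m creep '[[0,0,0.02,0,0,0],[0,0,0.02,0,0,0],[0,0,0.02,0,0,0],[0,0,0.01,0,0,0],[0,0,0,0,0,0],[0,0,0,0,0,0]]' 1 20
```

```text
clock: 23.83
position: [0.5353, 0.0514, 0.1542]
ee_rot: [0.992, 2.979, -0.002]
force: [0.1, 0.2, -0.9]
width: 0.307
gripper_force: 20.0
clock: 24.33
position: [0.5363, 0.0521, 0.1259]
ee_rot: [0.99, 2.979, -0.0]
force: [0.1, 0.5, -0.7]
width: 0.312
gripper_force: 20.0
```

Tip is 17 mm into the sleeve with no side force. Another 39 mm to go.

```bash
python3 -m creep '[[0,0,0.015,0,0,0],[0,0,0.015,0,0,0],[0,0,0.015,0,0,0],[0,0,0.015,0,0,0],[0,0,0,0,0,0]]' 1 20
python3 -m creep '[[0,0,0.012,0,0,0],[0,0,0.012,0,0,0],[0,0,0.01,0,0,0],[0,0,0.004,0,0,0],[0,0,0,0,0,0],[0,0,0,0,0,0]]' 1 20
```

```text
clock: 24.75
position: [0.5363, 0.0526, 0.101]
ee_rot: [0.989, 2.98, 0.001]
force: [1.2, 2.9, -2.4]
width: 0.31
gripper_force: 20.0
clock: 25.25
position: [0.5367, 0.0523, 0.087]
ee_rot: [0.989, 2.979, 0.0]
force: [0.5, 3.8, -0.7]
width: 0.31
gripper_force: 20.0
```

```bash
python3 -m creep '[[0,0,0,0,0,0],[0,0,0,0,0,0],[0,0,0,0,0,0],[0,0,0,0,0,0],[0,0,0,0,0,0]]' -0.1 20
python3 -m creep '[[0,0,-0.03,0,0,0],[0,0,-0.05,0,0,0],[0,0,-0.07,0,0,0],[0,0,-0.07,0,0,0],[0,0,-0.07,0,0,0],[0,0,-0.07,0,0,0],[0,0,-0.07,0,0,0],[0,0,-0.06,0,0,0],[0,0,0,0,0,0],[0,0,0,0,0,0]]' -0.25 20
python3 plan.py .5405 -.267 .0838 -6.8
```

```text
clock: 25.67
position: [0.5364, 0.0516, 0.0869]
ee_rot: [0.991, 2.979, -0.001]
force: [-0.4, -0.5, -0.0]
width: 0.549
gripper_force: 0.0
clock: 26.5
position: [0.5366, 0.0525, 0.2852]
ee_rot: [0.989, 2.976, 0.002]
force: [-0.3, -0.7, 0.5]
width: 0.626
gripper_force: 0.0
q [ 0.25  0.31 -0.58  1.66  0.18  1.22  0.56] pos [0.5366 0.0525 0.2852] clock 26.5
turn [0.0026 0.0015 0.5004] -> 10 x [0.0003 0.0001 0.05  ]
horiz [-0.792   0.1042] -> 10 x [-0.0792  0.0104]
z 0.5035 -> 8 x 0.0629
```

```bash
python3 -m creep '[[0,0,0,0.0003,0.0001,0.05],[0,0,0,0.0003,0.0001,0.05],[0,0,0,0.0003,0.0001,0.05],[0,0,0,0.0003,0.0001,0.05],[0,0,0,0.0003,0.0001,0.05],[0,0,0,0.0003,0.0001,0.05],[0,0,0,0.0003,0.0001,0.05],[0,0,0,0.0003,0.0001,0.05],[0,0,0,0.0003,0.0001,0.05],[0,0,0,0.0003,0.0001,0.05],[0,0,0,0,0,0]]' -0.25 20
python3 -m creep '[[-0.0792,0.0104,0,0,0,0],[-0.0792,0.0104,0,0,0,0],[-0.0792,0.0104,0,0,0,0],[-0.0792,0.0104,0,0,0,0],[-0.0792,0.0104,0,0,0,0],[-0.0792,0.0104,0,0,0,0],[-0.0792,0.0104,0,0,0,0],[-0.0792,0.0104,0,0,0,0],[-0.0792,0.0104,0,0,0,0],[-0.0792,0.0104,0,0,0,0],[0,0,0,0,0,0],[0,0,0,0,0,0]]' -0.25 20
python3 plan.py .5402 -.267 .0838 -6.8
python3 - <<'E'
from h import *
c=cam("wrist");cv2.imwrite("pics/w5.png",c[0]);print(proj(c,(.5402,-.267,.126)))
E
```

```text
clock: 27.42
position: [0.5353, 0.0521, 0.2822]
ee_rot: [-2.352, -2.079, 0.008]
force: [-0.7, -0.5, -0.5]
width: 0.622
gripper_force: 0.0
clock: 28.42
position: [0.5389, -0.2695, 0.2823]
ee_rot: [-2.347, -2.084, 0.008]
force: [0.6, 0.5, -0.2]
width: 0.625
gripper_force: 0.0
q [ 0.54  0.38 -0.24  1.53  0.09  1.25  0.17] pos [ 0.5389 -0.2695  0.2823] clock 28.4167
turn [-0.0027  0.0009 -0.0001] -> 1 x [-0.0027  0.0009 -0.0001]
horiz [0.0067 0.0025] -> 1 x [0.0067 0.0025]
z 0.4963 -> 8 x 0.062
[285.07581392 188.71713117]
```

View pics/w5.png

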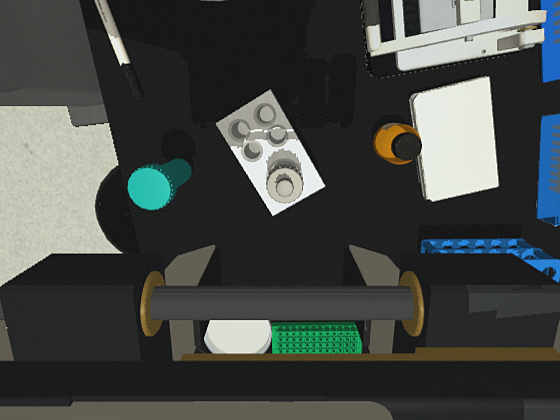

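Parked knob at (285,186), predicted (285,189). Picking it up.

```bash
python3 -m creep '[[0.0067,0.0025,0,-0.0027,0.0009,0],[0,0,0.07,0,0,0],[0,0,0.07,0,0,0],[0,0,0.07,0,0,0],[0,0,0.07,0,0,0],[0,0,0.07,0,0,0],[0,0,0.07,0,0,0],[0,0,0.04,0,0,0],[0,0,0.03,0,0,0],[0,0,0,0,0,0],[0,0,0,0,0,0]]' -0.25 20
python3 -m creep '[[0,0,0,0,0,0],[0,0,0,0,0,0],[0,0,0,0,0,0],[0,0,0,0,0,0],[0,0,0,0,0,0],[0,0,0,0,0,0]]' 1 20
python3 -m creep '[[0,0,-0.02,0,0,0],[0,0,-0.03,0,0,0],[0,0,-0.05,0,0,0],[0,0,-0.06,0,0,0],[0,0,-0.06,0,0,0],[0,0,-0.06,0,0,0],[0,0,-0.06,0,0,0],[0,0,-0.06,0,0,0],[0,0,0,0,0,0],[0,0,0,0,0,0]]' 1 20
python3 plan.py .4337 .0095 .17 -6.8
```

```text
clock: 29.38
position: [0.5421, -0.2638, 0.0877]
ee_rot: [2.346, 2.088, 0.003]
force: [0.6, -0.5, 0.9]
width: 0.624
gripper_force: 0.0
clock: 29.88
position: [0.5422, -0.265, 0.0882]
ee_rot: [2.347, 2.085, 0.003]
force: [0.2, 0.9, 5.9]
width: 0.361
gripper_force: 20.0
clock: 30.72
position: [0.5422, -0.2649, 0.2497]
ee_rot: [2.345, 2.083, 0.005]
force: [-0.1, -0.3, -2.1]
width: 0.364
gripper_force: 20.0
q [ 0.54  0.39 -0.24  1.58  0.1   1.17  0.16] pos [ 0.5422 -0.2649  0.2497] clock 30.7167
turn [0.0026 0.0004 0.0003] -> 1 x [0.0026 0.0004 0.0003]
horiz [ 0.6491 -0.3505] -> 10 x [ 0.0649 -0.035 ]
z 0.1994 -> 3 x 0.0665
```

```bash
python3 -m creep '[[0.0653,-0.035,0,0.0026,0.0004,0],[0.0653,-0.035,0,0,0,0],[0.0653,-0.035,0,0,0,0],[0.0653,-0.035,0,0,0,0],[0.0653,-0.035,0,0,0,0],[0.0653,-0.035,0,0,0,0],[0.0653,-0.035,0,0,0,0],[0.0653,-0.035,0,0,0,0],[0.0653,-0.035,0,0,0,0],[0.0653,-0.035,0,0,0,0],[0,0,0,0,0,0],[0,0,0,0,0,0],[0,0,0,0,0,0]]' 1 20
python3 plan.py .4337 .011 .16 -6.8
python3 - <<'E'
from h import *
c=cam("wrist");cv2.imwrite("pics/w6.png",c[0]);p=arm.observe()["position"];print(proj(c,(p[0],p[1],p[2]-.08)),proj(c,(.4335,.0095,.074)),proj(c,(.498,.0018,.085)))
E
```

```text
clock: 31.8
position: [0.4328, 0.0105, 0.2476]
ee_rot: [-2.346, -2.084, 0.004]
force: [-0.5, 0.0, -1.4]
width: 0.363
gripper_force: 20.0
q [ 0.23  0.13 -0.41  1.95  0.06  1.07 -0.33] pos [0.4328 0.0105 0.2476] clock 31.8
turn [-0.002  -0.0001  0.0004] -> 1 x [-0.002  -0.0001  0.0004]
horiz [0.0014 0.002 ] -> 1 x [0.0014 0.002 ]
z 0.219 -> 4 x 0.0548
[284.21795751 217.74127009] [284.54028063 188.89047645] [357.04528983 191.61972274]
```

View pics/w6.png

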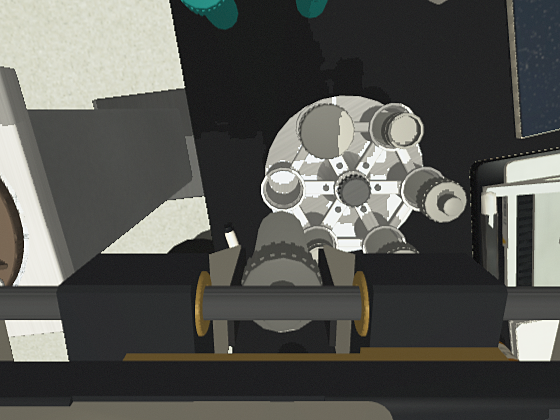

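The tip (283,214) lines up with the empty P6 mouth (283,187). The slim stands in P4 at (405,130). Lowering it.

```bash
python3 -m creep '[[0.0014,0.002,0,-0.002,0,0],[0,0,0.05,0,0,0],[0,0,0.05,0,0,0],[0,0,0.05,0,0,0],[0,0,0.05,0,0,0],[0,0,0.02,0,0,0],[0,0,0,0,0,0],[0,0,0,0,0,0]]' 1 20
python3 -m creep '[[0,0,0.02,0,0,0],[0,0,0.02,0,0,0],[0,0,0.02,0,0,0],[0,0,0.01,0,0,0],[0,0,0,0,0,0],[0,0,0,0,0,0]]' 1 20
```

```text
clock: 32.52
position: [0.4343, 0.0114, 0.1602]
ee_rot: [-2.349, -2.085, -0.001]
force: [0.9, -0.5, -0.4]
width: 0.366
gripper_force: 20.0
clock: 33.02
position: [0.4339, 0.0117, 0.1318]
ee_rot: [-2.348, -2.086, -0.001]
force: [-0.7, 0.9, -0.6]
width: 0.364
gripper_force: 20.0
```

Target TCP is z 0.098, another 34 mm.

```bash
python3 -m creep '[[0,0,0.015,0,0,0],[0,0,0.015,0,0,0],[0,0,0.015,0,0,0],[0,0,0.01,0,0,0],[0,0,0,0,0,0]]' 1 20
python3 -m creep '[[0,0,0.012,0,0,0],[0,0,0.01,0,0,0],[0,0,0.007,0,0,0],[0,0,0,0,0,0],[0,0,0,0,0,0]]' 1 20
```

```text
clock: 33.43
position: [0.4336, 0.0117, 0.109]
ee_rot: [-2.348, -2.086, -0.0]
force: [0.5, 1.1, -1.3]
width: 0.363
gripper_force: 20.0
clock: 33.85
position: [0.4342, 0.0117, 0.0983]
ee_rot: [-2.348, -2.087, -0.002]
force: [0.2, 0.6, -0.7]
width: 0.363
gripper_force: 20.0
```

```bash
python3 -m creep '[[0,0,0,0,0,0],[0,0,0,0,0,0],[0,0,0,0,0,0],[0,0,0,0,0,0],[0,0,0,0,0,0]]' -0.25 20
python3 -m creep '[[0,0,-0.03,0,0,0],[0,0,-0.05,0,0,0],[0,0,-0.07,0,0,0],[0,0,-0.07,0,0,0],[0,0,-0.07,0,0,0],[0,0,-0.07,0,0,0],[0,0,-0.07,0,0,0],[0,0,-0.06,0,0,0],[-0.08,0,0,0,0,0],[-0.08,0,0,0,0,0],[-0.08,0,0,0,0,0],[-0.08,0,0,0,0,0],[-0.08,0,0,0,0,0],[-0.08,0,0,0,0,0],[-0.08,0,0,0,0,0],[0,0,0,0,0,0],[0,0,0,0,0,0]]' -0.25 20
python3 - <<'E'
from h import *
c=cam("top");d=cam("side")
a=cv2.resize(c[0][170:280,175:285],(400,400),interpolation=cv2.INTER_CUBIC)
b=cv2.resize(d[0][130:230,222:322],(400,400),interpolation=cv2.INTER_CUBIC)
cv2.imwrite("pics/end.png",np.hstack([a,b]))
h=np.array([.498,.0018]);z=dict(zip(range(6),(.110,.134,.136,.110,.134,.136)))
for i in range(6):
    t=np.radians(-126.8+60*i);q=(*(h+.065*np.array([np.cos(t),np.sin(t)])),z[i])
    print("P%d"%(i+1),((proj(c,q)-[175,170])*400/110).round(),((proj(d,q)-[222,130])*4).round()+[400,0])
E
```

```text
clock: 34.27
position: [0.4342, 0.0117, 0.0985]
ee_rot: [2.349, 2.086, 0.002]
force: [0.4, -0.5, 0.2]
width: 0.619
gripper_force: 0.0
clock: 35.68
position: [0.407, -0.2125, 0.294]
ee_rot: [-2.352, -2.082, -0.001]
force: [-0.8, 1.8, -0.1]
width: 0.628
gripper_force: 0.0
P1 [292. 262.] [511. 188.]
P2 [306. 144.] [631. 157.]
P3 [212.  71.] [703. 100.]
P4 [109. 121.] [654.  85.]
P5 [ 84. 235.] [542.  43.]
P6 [178. 308.] [468.  88.]
```

View pics/end.png

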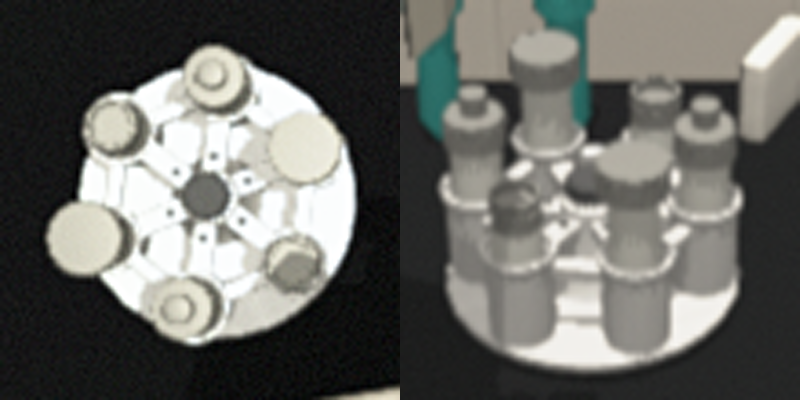

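The twins now face each other: P1 and P4 slim at (293,263) and (113,125), P2 and P5 wide at (305,147) and (88,238), P3 and P6 knob at (212,73) and (178,308). All lie within about 2 image px of their fully seated positions in both views, and the gripper is clear.

```bash
python3 -c "
from cell import arm
print(arm.sign_off())"
```

```text
the job is handed in; nothing more can be done
None
```

I handed the job in at about 36 s of the 109 s allowed: both camera views show all six tubes upright and fully seated in the rotor with each twin opposite its pair, one knob tube was parked in the wide bore on the way, and no verdict came back at hand-in.

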